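Clamp a well plate in the guarded sealing press

TASK

Push the tray with the well plate fully home into the sealing press with the fingertips, then reach down through the window of the yellow guard and press the red lever all the way down, so that it stays down when you draw back out. Do not touch the guard at any time, do not lift the tray, and leave the other things on the bench where they are.

Things in the scene. Friction and masses are not known exactly. Their poses are not given: they have to be found in the camera images.
- press: White bench-top sealing press, fixed to the bench; footprint 290 mm (its x) by 200 mm (its y). Origin at bench height; its +x points the way the tray is pushed in (away from the robot), y across it, z up. The base reaches from x -170 to +120 mm; its flat deck is 30 mm above the bench, with two low guide rails (tops 42 mm above the bench, outer faces at y +-60 mm) and a rubber rear stop. With the tray home against the stop, the tray's origin is at x -10, y 0 mm of the press.
- guard: Guard over the press: yellow top plate 4 mm thick, top face 130 mm above the bench, covering press x -75 to +115 mm and y +-100 mm, with one square window 90 x 90 mm; clear skirts and grey corner posts close the front (down to 56 mm above the bench, so that the tray passes under), the sides and the back, so the lever can be reached only through the window. It must not be touched. Same origin and axes as the press.
- window (a point): Centre of the guard's 90 x 90 mm window, in the plane of the top face (130 mm above the bench), at press x -10, y 0 mm. The window's sides run along the press's x and y.
- lever_pad (a point): Middle of the upper face of the red lever's pad, 46 mm (along press x) by 52 mm (y); it lies under the window's middle, at about 114 mm above the bench when up (16 mm below the guard's top face) and 88 mm when fully down.
- lever (a joint): Angle of the red lever about its hinge along y at the rear of the press (press x +85 mm, 96 mm above the bench, 95 mm from the pad's middle): 0 = up, 0.28 rad = fully down at its stop; it starts between 0 and 0.05. A stiff hinge: about 5 N on the pad moves it, and it stays where it is left, without spring.
- tray: Grey sliding tray with a clear well plate (127 x 85 mm) fixed in it, loose on the press's deck between the rails (2.5 mm play each side), 0.3 kg or so. Origin on its underside (30 mm above the bench) below the well plate's middle; same axes as the press. It reaches from x -120 to +70 mm, 94 mm wide; the well plate's top is 20 mm above the underside. It starts 40 to 70 mm short of home; it slides easily (under 5 N).
- push_face (a point): Middle of the part of the tray's upright blue push plate to press on: on its front face (the side towards the robot, facing -x of the tray), 70 mm above the bench. The push plate is 8 mm thick, 94 mm wide and stands up to 90 mm above the bench. Pushed home, this face is 55 mm in front of the guard's front.
- media_jar: Amber glass jar with orange cap, 52 mm across, 85 mm tall; origin at the centre of its underside. Leave alone.
- beaker: Clear glass beaker, 60 mm across, 75 mm tall; origin at the centre of its underside. Leave alone.
- dish: Flat closed glass culture dish, 88 mm across, 16 mm tall; origin at the centre of its underside. Leave alone.
- flask: Clear culture flask lying flat, with red cap, 105 x 50 x 30 mm; origin under the middle of its body. Leave alone.
- marker: Green marker pen with black cap lying on the table, 130 x 17 x 17 mm; origin at the centre of its underside. Leave alone.
- mouse: Black computer mouse, 105 x 62 x 36 mm; origin at the centre of its underside. Leave alone.
- tip_box: Blue pipette-tip box with clear lid, 120 x 85 x 67 mm; origin at the centre of its underside. Leave alone.

How it is judged:
By the outcome, as a careful person would: the job done as asked, in the order asked, and still so for the second after the job is handed in, with the robot touching nothing.
It also fails if it takes over 45 s, if anything falls off the work surface, if the arm or the gripper's body presses on something with over 40 N, if the wrist force passes 120 N, or if a joint passes its speed limit or range.

ROBOT

A 7-joint arm with a two-finger parallel gripper is mounted at the origin on the work surface. World frame = base frame: x ahead of the robot, y to its left, z up, the work surface at z = 0. Lengths are in m, angles in rad, forces in N, time in s.
With the tool pointing down it reaches from about 0.425 to 0.925 m from the base axis. Payload 6.8 kg.
Tool frame: the origin (TCP) lies on the centre line of the jaws, within the pads' length; the fingertips stand 8 mm ahead of it and the grasp point (between the pads) lies 11 mm behind it (r.finger_overhang is the distance from the TCP to the fingertips, in m); x points along the fingers, z is the direction in which the jaws open and shut, and the axes are right-handed (so a half turn about x gives the same grasp; the last joint's range is limited). The gripper opens to 85 mm and grips with 20 to 120 N. Pads are 22 mm wide; open, the fingers measure 114 mm over their backs; the gripper's body (76 mm by 85 mm) begins 54 mm behind the grasp point. The pads swing forward as they close: fully open they stand 13 mm farther back than shut.
Start: joints at [1.106, 0.477, 0.022, 1.555, -0.011, 1.109, -0.083], TCP at [0.236, -0.633, 0.239] pointing down, gripper open.
Joint ranges: [-2.96, 2.96], [-0.34, 2.1], [-1.41, 1.46], [0.24, 2.44], [-1.37, 4.51], [0.17, 1.92], [-2.96, 2.96]. Speed limits (rad/s): [2.39, 2.39, 3.14, 3.14, 3.14, 3.14, 3.14].

INTERFACE

Orientations are given as a rotation vector (axis times angle).
In Python, from bench import r gives the robot as it stands. The module is installed in compiled form; this text tells all that it offers.
- The arm moves only by the tool play_rows, never from a script. Its argument "plan" is a list of rows, each a list of 5 numbers: the opening, from -1 (shut) to 1 (fully open), then the shift along the world's x, y, z in m, then the turn about the world's z in rad. A call has 1 to 10 rows; each row is the pose to reach, as a shift and turn from the pose commanded when the call began; what a row does not reach only later rows make up. A row lasts 1/10 s, in which the tool goes at most 50 mm and 8.59 degrees, less where a joint would pass 70% of its speed; a pose out of reach is approached as far as the arm can. A call with a gripper value outside its range is refused whole. The fingers move at their own pace and stop on an object; "force" is the grip in N (left out, the last holds). Time passes only in rows, so rows that repeat a pose let the fingers close. It gives the time, the measured TCP pose, the force and the opening at its end, in the units of the state.
- r.get_obs(): the state, without advancing time (a new reading comes with each control period).
- r.grab_frame(name): name is "side" or "top" or "wrist"; returns a dict with "pixels" (480x640x3 uint8, blue, green, red), "z_map" (480x640 float32, m along the optical axis (not along the pixel's ray), 0 where there is no reading), "vfov" (degrees; the focal length in pixels is half the picture's height over the tangent of half this angle, whatever the lens; pixels are square), "cx", "cy" (the principal point, pixels), "R" (3x3) and "t" (3): a world point X has camera coordinates R X + t; the wrist camera has in their place "tool_from_camera" (4x4, takes a point from camera to tool coordinates, whose origin is the TCP and whose axes are the tool frame's). Camera axes: x right, y down, z forward; pixel columns grow to the right and rows downward; lengths in m; the calibration is good to about 2 mm. The wrist camera is an equidistant fisheye: a pixel r from the principal point sees the ray r / f radians off the axis. A picture is of the moment at which its call begins: read the wrist's pose just before it.
- r.hand_in(): hands the job in, once; it reports no verdict.
Trained networks look in a picture, given as the dict that the camera call returned (one of the last four; its "shot" number tells which), for a name from the list of things; names that differ only in an ending like _2 or _b are one class to them, and where a whole thing is asked for, a point or a joint stands for the part that bears it (a point fixed in the world has none). Each returns a list of dicts, best first, with "conf" (0 to 1); they miss things now and then, are a little off and sometimes report something else, mostly with a low value. They report only what shows in the picture. A call takes as long as a camera call.
- r.outline_of(picture, label): "mask" (480x640 bool, what is visible of it) and "bbox" ([left, top, right, bottom] as shares, 0 to 1, of the picture: columns of its width, rows of its height, round what is visible of it).
- r.pinpoint(picture, label): "position" ([column, row] as shares, 0 to 1, of the picture: columns of its width, rows of its height: a listed point, or the origin of a listed thing).
The state is a dict: "clock": time; "joints": joint angles; "qvel": joint speeds; "tau": joint torques, N m; "tcp_pos": TCP position; "orientation": TCP orientation; "contact_force": force on the tool from outside, world axes, zero at the start; "moment": the same for the moment, N m; "grip_width": finger opening in m.
Only numpy, scipy, OpenCV 4.12 (cv2) and the standard library are available. Lean on these libraries where they do the work, as an engineer would, in place of code of your own. Each camera call takes 0.05 s, during which the arm holds its last target.

## Working session

There is one attempt and no reset: what is moved stays moved. The work goes in short steps, Python scripts to look and compute and a tool call to move; the robot and the scene stay as the last step left them, time stands still between calls to the robot, and variables do not carry over. Pictures are saved under pics/ and viewed, and the job is handed in when it is done.

Besides the shell and the picture viewer there is one more tool, called after "Call:" as name([rows], argument=value, ...), one row to a line, values as JSON. play_rows: Moves the arm, as the interface text tells. Its arguments: {"type":"object","properties":{"plan":{"type":"array","items":{"type":"array","items":{"type":"number"}}},"force":{"type":"number"}},"required":["plan"]}

```bash
mkdir -p pics
cat > h.py <<'E'
import numpy as np, cv2
from bench import r
def K(p): 
    return 240/np.tan(np.radians(p["vfov"])/2)
def ray2w(p,u,v,z):  # depth z
    f=K(p); c=np.array([(u-p["cx"])/f*z,(v-p["cy"])/f*z,z]); return p["R"].T@(c-p["t"])
def onplane(p,u,v,h):
    R,t=np.array(p["R"]),np.array(p["t"]);f=K(p)
    o=-R.T@t; d=R.T@np.array([(u-p["cx"])/f,(v-p["cy"])/f,1]); return o+d*(h-o[2])/d[2]
def proj(p,X):
    c=p["R"]@np.array(X)+p["t"]; f=K(p); return p["cx"]+f*c[0]/c[2],p["cy"]+f*c[1]/c[2],c[2]
E
python3 - <<'E'
from h import *
o=r.get_obs(); print({k:np.round(v,3) for k,v in o.items()})
for n in ("top","side"):
    p=r.grab_frame(n); cv2.imwrite(f"pics/{n}0.png",p["pixels"])
    print(n,p["vfov"],"cam",-np.array(p["R"]).T@p["t"])
    for l,h in (("press",0),("guard",0),("window",.13),("lever_pad",.112),("tray",.03),("push_face",.07)):
        for d in r.pinpoint(p,l)[:2]:
            u,v=d["position"][0]*640,d["position"][1]*480
            print(l,round(d["conf"],2),round(u),round(v),onplane(p,u,v,h).round(4),"depth",ray2w(p,u,v,p["z_map"][min(int(v),479),min(int(u),639)]).round(4))
E
```

```text
{'clock': np.float64(0.0), 'joints': array([ 1.106,  0.478,  0.022,  1.556, -0.011,  1.109, -0.083]), 'qvel': array([-0.001,  0.   , -0.001,  0.   ,  0.002, -0.   , -0.001]), 'tau': array([ 0.0000e+00, -5.9646e+01,  1.6080e+00, -2.8120e+01,  1.2000e-02,
        9.0000e-03,  0.0000e+00]), 'tcp_pos': array([ 0.236, -0.632,  0.238]), 'orientation': array([ 0.943,  1.359, -0.942]), 'contact_force': array([-0.087,  0.156,  0.327]), 'moment': array([-0.077, -0.006,  0.028]), 'grip_width': np.float64(0.086)}
top 44.51995282048341 cam [0.25979434 0.0077053  1.67728658]
press 0.73 351 214 [ 0.6665 -0.0769  0.    ] depth [ 0.6384 -0.0711  0.1157]
press 0.37 416 215 [ 0.6621 -0.2684  0.    ] depth [ 0.6554 -0.2638  0.0279]
guard 0.98 350 216 [ 0.6603 -0.0739  0.    ] depth [ 0.6328 -0.0683  0.1152]
window 0.8 355 208 [ 0.6515 -0.0795  0.13  ] depth [ 0.6544 -0.0801  0.1184]
lever_pad 0.64 353 209 [ 0.6529 -0.0757  0.112 ] depth [ 0.6534 -0.0758  0.1101]
tray 0.78 349 235 [ 0.5949 -0.0676  0.03  ] depth [ 0.5845 -0.0652  0.081 ]
push_face 0.58 347 274 [ 0.479  -0.0608  0.07  ] depth [ 0.4796 -0.061   0.0654]
push_face 0.37 351 237 [ 0.5819 -0.0716  0.07  ] depth [ 0.584  -0.0722  0.0593]
side 57.27047359162543 cam [0.053133   0.68433706 0.89296552]
press 0.62 299 237 [ 0.6587 -0.0662  0.    ] depth [0.5861 0.0238 0.1071]
press 0.2 301 206 [ 0.7442 -0.1873  0.    ] depth [ 0.6589 -0.0798  0.1102]
guard 0.6 299 234 [ 0.6671 -0.0764  0.    ] depth [0.5874 0.0223 0.1159]
window 0.75 300 207 [ 0.6427 -0.0545  0.13  ] depth [ 0.6609 -0.0772  0.1065]
lever_pad 0.73 300 209 [ 0.6498 -0.0647  0.112 ] depth [ 0.6476 -0.0619  0.1149]
tray 0.75 313 238 [ 0.6025 -0.0643  0.03  ] depth [ 0.5849 -0.0403  0.0576]
push_face 0.67 350 244 [ 0.4845 -0.0707  0.07  ] depth [ 0.4807 -0.064   0.0773]
```

View pics/top0.png

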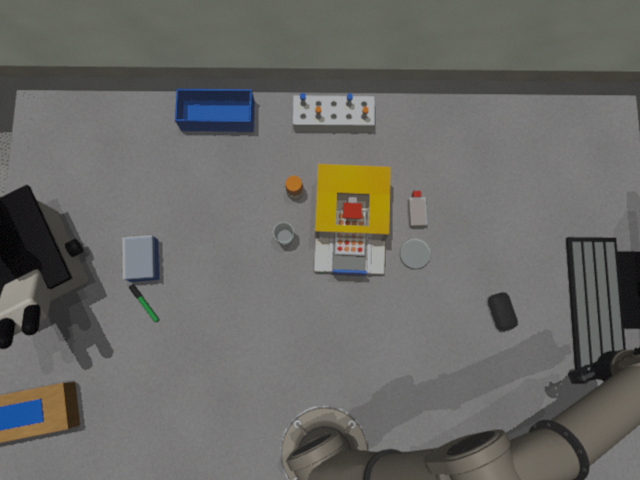

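View pics/side0.png

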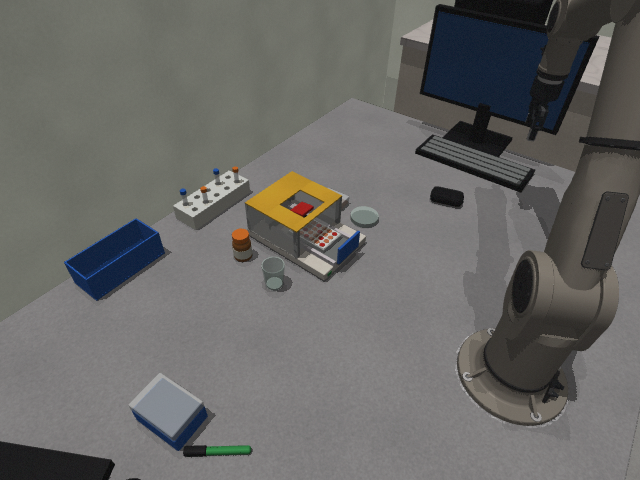

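```bash
cat > m.py <<'E'
from h import *
from scipy.spatial.transform import Rotation as Ro
def fit(p):
    b=p["pixels"].astype(int); m=((b[...,2]>150)&(b[...,1]>120)&(b[...,0]<70)).astype(np.uint8)
    m[:, :250]=0; m[:, 450:]=0
    z=p["z_map"]; 
    cs,hi=cv2.findContours(m,cv2.RETR_CCOMP,cv2.CHAIN_APPROX_NONE)
    cs=sorted(cs,key=cv2.contourArea,reverse=True)[:2]
    out=[]
    for c in cs:
        w=np.array([onplane(p,u,v,.13)[:2] for u,v in c[:,0,:]],np.float32)
        out.append(cv2.minAreaRect(w*1000))
    return m,out
E
python3 - <<'E'
from m import *
o=r.get_obs(); print(Ro.from_rotvec(o["orientation"]).as_matrix().round(3))
for i in range(1):
    p=r.grab_frame("top"); m,out=fit(p); print(out)
    ys,xs=np.nonzero(m); z=p["z_map"][ys,xs]; W=np.array([ray2w(p,u,v,q) for u,v,q in zip(xs,ys,z)]); print("z med",np.median(W[:,2]))
    for l in("lever_pad","tray","push_face"):
        mk=r.outline_of(p,l)
        if mk:
            print(l,mk[0]["conf"],np.array(mk[0]["bbox"])*[640,480,640,480])
    b=p["pixels"].astype(int)
    for nm,mm,h in (("red",(b[...,2]>130)&(b[...,1]<60)&(b[...,0]<60),.112),("blue",(b[...,0]>120)&(b[...,2]<80),.09)):
        mm=mm.copy(); mm[:180]=0; mm[290:]=0; mm[:,:310]=0; mm[:,395:]=0
        n,_,st,ce=cv2.connectedComponentsWithStats(mm.astype(np.uint8)); k=1+st[1:,4].argmax()
        pts=np.argwhere(_==k)[:,::-1]
        w=np.array([onplane(p,u,v,h)[:2] for u,v in pts],np.float32)*1000
        zz=np.median([ray2w(p,u,v,p["z_map"][v,u])[2] for u,v in pts])
        print(nm,st[k],cv2.minAreaRect(w),zz)
    c=p["pixels"][150:300,290:430]; cv2.imwrite("pics/c1.png",cv2.resize(c,None,fx=4,fy=4,interpolation=cv2.INTER_CUBIC))
E
```

```text
[[ 0.     0.937  0.349]
 [-0.     0.349 -0.937]
 [-1.     0.     0.   ]]
[((678.217529296875, -74.4645767211914), (198.8443603515625, 187.99163818359375), 88.09166717529297), ((648.2259521484375, -73.31674194335938), (96.89311218261719, 98.32494354248047), 87.61605834960938)]
z med 0.1297675068186345
lever_pad 0.57 [341.184 190.992 360.512 218.688]
tray 0.66 [331.712 212.112 368.32  277.2  ]
push_face 0.88 [330.624 210.    365.888 276.624]
red [343 203  19  15 247] ((649.1703491210938, -73.19900512695312), (39.567054748535156, 49.382545471191406), 0.01536837313324213) 0.11280705021896698
blue [333 270  33   4  85] ((483.26715087890625, -65.76880645751953), (87.60954284667969, 7.457144737243652), 87.9825210571289) 0.08803835453580947
```

View pics/c1.png

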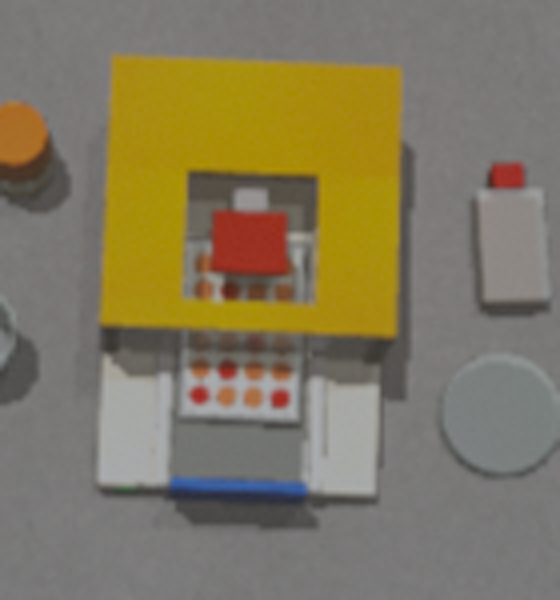

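Call:
play_rows([
  [-1,0.014,0.038,0,-0.04],
  [-1,0.028,0.076,0,-0.08],
  [-1,0.042,0.114,0,-0.12],
  [-1,0.056,0.152,0,-0.16],
  [-1,0.07,0.19,0,-0.2],
  [-1,0.084,0.228,0,-0.24],
  [-1,0.098,0.266,0,-0.28],
  [-1,0.112,0.304,0,-0.32],
  [-1,0.126,0.342,0,-0.36],
  [-1,0.14,0.38,0,-0.389],
], force=60)

```text
clock: 1.9
tcp_pos: [0.3762, -0.251, 0.2397]
orientation: [1.234, 1.192, -1.234]
contact_force: [0.3, 0.7, -0.6]
grip_width: 0.0003
```

Call:
play_rows([
  [-1,0.014,0.038,0,0],
  [-1,0.028,0.076,0,0],
  [-1,0.042,0.114,0,0],
  [-1,0.056,0.152,0,0],
  [-1,0.067,0.185,0,0],
  [-1,0.067,0.185,-0.04,0],
  [-1,0.067,0.185,-0.08,0],
  [-1,0.067,0.185,-0.12,0],
  [-1,0.067,0.185,-0.12,0],
  [-1,0.067,0.185,-0.12,0],
])

```text
clock: 2.9
tcp_pos: [0.4429, -0.0674, 0.1198]
orientation: [1.233, 1.195, -1.233]
contact_force: [-0.0, -0.6, 0.7]
grip_width: 0.0001
```

Run:
```python
from m import *
o=r.get_obs(); print(o["tcp_pos"],Ro.from_rotvec(o["orientation"]).as_matrix().round(3).tolist())
p=r.grab_frame("top"); cv2.imwrite("pics/t2.png",cv2.resize(p["pixels"][150:330,270:450],None,fx=3,fy=3)); print(fit(p)[1])
p=r.grab_frame("side"); cv2.imwrite("pics/s2.png",cv2.resize(p["pixels"][150:310,220:420],None,fx=4,fy=3.7))
p=r.grab_frame("wrist"); cv2.imwrite("pics/w2.png",p["pixels"])
```

```text
[ 0.44285084 -0.06742874  0.11978277] [[-0.001, 0.999, -0.032], [0.0, -0.032, -0.999], [-1.0, -0.001, -0.0]]
[((678.1701049804688, -74.38542175292969), (199.11807250976562, 187.83294677734375), 87.97565460205078), ((648.1795654296875, -73.11119079589844), (97.11321258544922, 97.92772674560547), 87.96858978271484)]
```

View pics/t2.png

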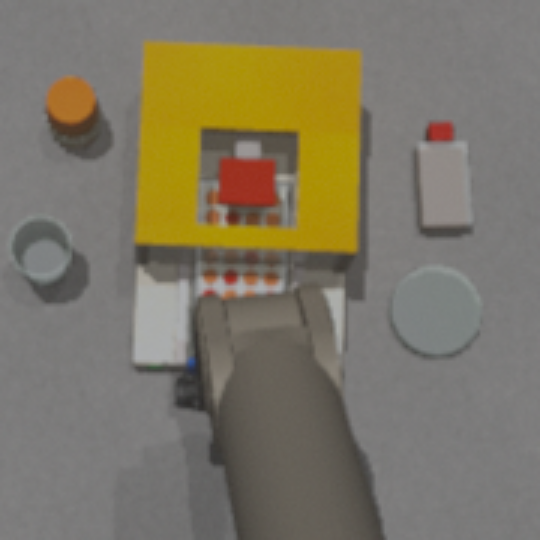

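View pics/s2.png

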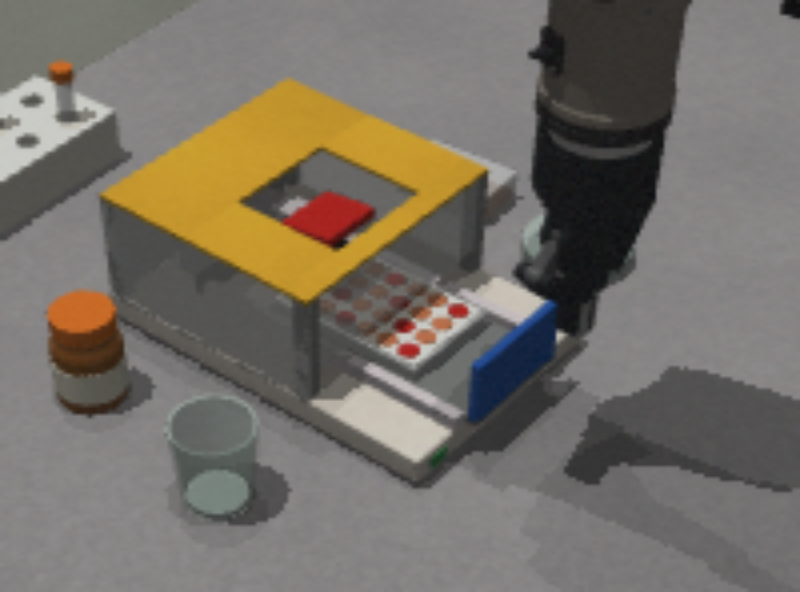

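View pics/w2.png

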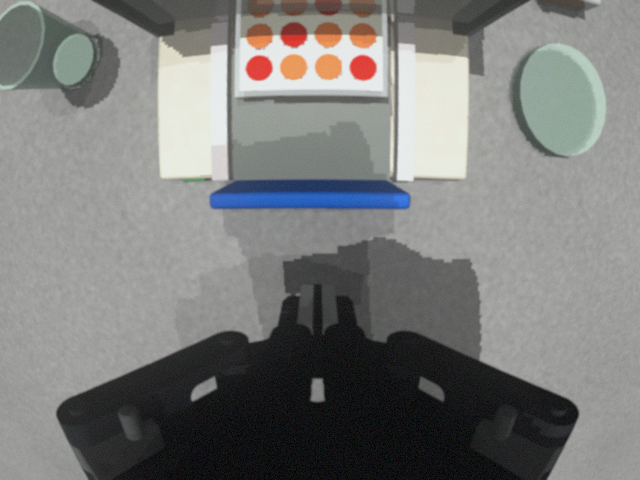

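Run:
```python
from m import *
p=r.grab_frame("wrist"); print(p["tool_from_camera"].round(3) if hasattr(p["tool_from_camera"],'round') else p["tool_from_camera"])
```

```text
[[-0.    -0.268  0.964 -0.134]
 [-0.001 -0.964 -0.268  0.066]
 [ 1.    -0.001  0.     0.   ]
 [ 0.     0.     0.     1.   ]]
```

Call:
play_rows([
  [-1,0,0,-0.03,0],
  [-1,0,0,-0.052,0],
  [-1,0.005,0,-0.052,0],
  [-1,0.012,0,-0.052,0],
  [-1,0.018,-0.0005,-0.052,0],
  [-1,0.023,-0.001,-0.052,0],
  [-1,0.028,-0.001,-0.052,0],
  [-1,0.034,-0.001,-0.052,0],
  [-1,0.04,-0.001,-0.052,0],
  [-1,0.045,-0.0015,-0.052,0],
])

```text
clock: 4.1
tcp_pos: [0.4863, -0.0691, 0.0672]
orientation: [1.231, 1.196, -1.236]
contact_force: [-6.3, 0.0, 4.6]
grip_width: -0.0003
```

Call:
play_rows([
  [-1,0.004,0,0,0],
  [-1,0.008,0,0,0],
  [-1,0.012,-0.0005,0,0],
  [-1,0.016,-0.0005,0,0],
  [-1,0.02,-0.0005,0,0],
  [-1,0.023,-0.001,0,0],
  [-1,0.026,-0.001,0,0],
  [-1,0.026,-0.001,0,0],
])

```text
clock: 4.9
tcp_pos: [0.5142, -0.07, 0.0673]
orientation: [1.233, 1.194, -1.233]
contact_force: [-1.7, 0.6, -1.0]
grip_width: -0.0001
```

Call:
play_rows([
  [-1,0.002,0,0,0],
  [-1,0.004,0,0,0],
  [-1,0.006,0,0,0],
])

```text
clock: 5.2
tcp_pos: [0.5182, -0.07, 0.0671]
orientation: [1.231, 1.196, -1.236]
contact_force: [-10.7, -0.2, 8.7]
grip_width: -0.0001
```

Call:
play_rows([
  [-1,0.001,0,0,0],
  [-1,0.002,0,0,0],
  [-1,0.002,0,0,0],
  [-1,0.002,0,0,0],
])

```text
clock: 5.6
tcp_pos: [0.5182, -0.07, 0.0668]
orientation: [1.229, 1.198, -1.239]
contact_force: [-12.8, 1.3, 9.7]
grip_width: -0.0003
```

Call:
play_rows([
  [-1,0.002,0,0,0],
  [-1,0.003,0,0,0],
  [-1,0.003,0,0,0],
  [-1,0.003,0,0,0],
])

```text
clock: 6.0
tcp_pos: [0.5182, -0.07, 0.0664]
orientation: [1.226, 1.202, -1.243]
contact_force: [-21.9, 1.1, 17.4]
grip_width: 0.0
```

Run:
```python
from m import *
o=r.get_obs(); print(o["tcp_pos"],o["contact_force"])
p=r.grab_frame("side"); cv2.imwrite("pics/s3.png",cv2.resize(p["pixels"][150:310,220:420],None,fx=4,fy=3.7))
p=r.grab_frame("wrist"); cv2.imwrite("pics/w3.png",p["pixels"])
```

```text
[ 0.51815568 -0.07004391  0.06644931] [-21.92867797   1.07514269  17.37182486]
```

View pics/w3.png

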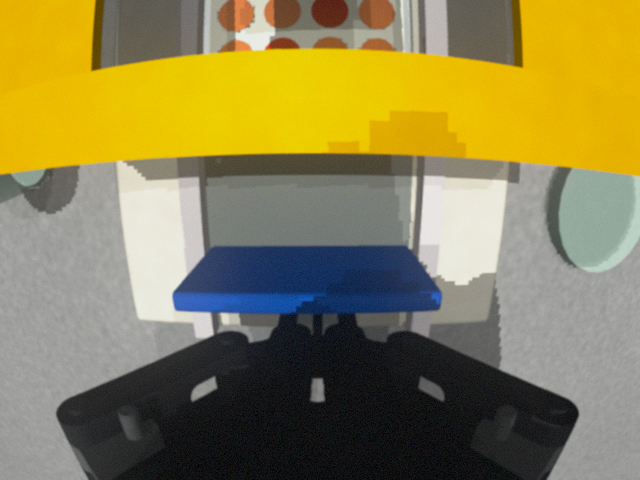

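View pics/s3.png

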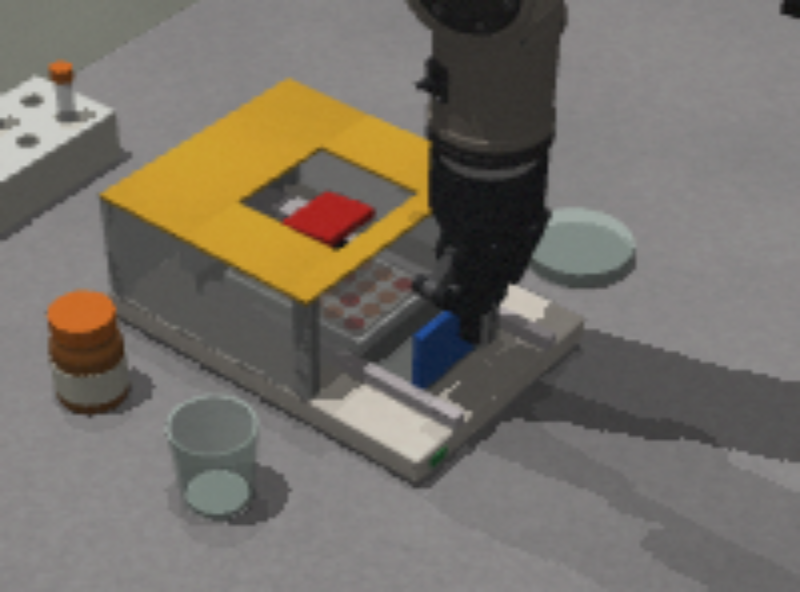

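Call:
play_rows([
  [-1,-0.01,0,0,0],
  [-1,-0.03,0.001,0,0],
  [-1,-0.05,0.0015,0,0],
  [-1,-0.05,0.0015,0.04,0],
  [-1,-0.05,0.0015,0.085,0],
  [-1,-0.05,0.0015,0.13,0],
  [-1,-0.05,0.0015,0.15,0],
  [-1,-0.05,0.0015,0.15,0],
])

```text
clock: 6.9
tcp_pos: [0.4782, -0.0686, 0.2213]
orientation: [1.237, 1.186, -1.226]
contact_force: [0.2, 0.1, 0.7]
grip_width: 0.0003
```

Run:
```python
from m import *
o=r.get_obs(); print(o["tcp_pos"],o["contact_force"])
p=r.grab_frame("top"); print(fit(p)[1]); cv2.imwrite("pics/t4.png",cv2.resize(p["pixels"][150:330,270:450],None,fx=3,fy=3))
p=r.grab_frame("side"); cv2.imwrite("pics/s4.png",cv2.resize(p["pixels"][150:310,220:420],None,fx=4,fy=3.7))
for l,h in (("push_face",.07),("tray",.03)):
  for d in r.pinpoint(p,l)[:1]: print(l,d["conf"],onplane(p,d["position"][0]*640,d["position"][1]*480,h))
b=p["pixels"].astype(int); mm=(b[...,0]>100)&(b[...,2]<80)&(b[...,1]<120); mm[:,:310]=0;mm[:,380:]=0;mm[:210]=0;mm[290:]=0
W=np.array([ray2w(p,u,v,p["z_map"][v,u]) for v,u in np.argwhere(mm)])
print(len(W),W.min(0),np.median(W,0),W.max(0))
# front-face fit
yaw=-.034; ax=np.array([np.cos(yaw),np.sin(yaw)]); s=W[:,:2]@ax; print(np.percentile(s,[5,25,50,75,95]), "home", (np.array([.648,-.0733])@ax)-.12)
```

```text
[ 0.47815705 -0.06860101  0.2213075 ] [0.23155296 0.08101553 0.73265203]
[((678.120849609375, -74.44709777832031), (198.98402404785156, 187.49716186523438), 87.98284149169922)]
push_face 0.56 [ 0.54263032 -0.06694699  0.07      ]
tray 0.64 [ 0.64710691 -0.06349579  0.03      ]
61 [ 0.52991174 -0.16075847  0.02909472] [ 0.53381298 -0.06456543  0.08977547] [ 0.5735477  -0.02062413  0.09253881]
[0.53259815 0.53402477 0.53600693 0.53749664 0.53880303] home 0.5301172119435679
```

View pics/t4.png

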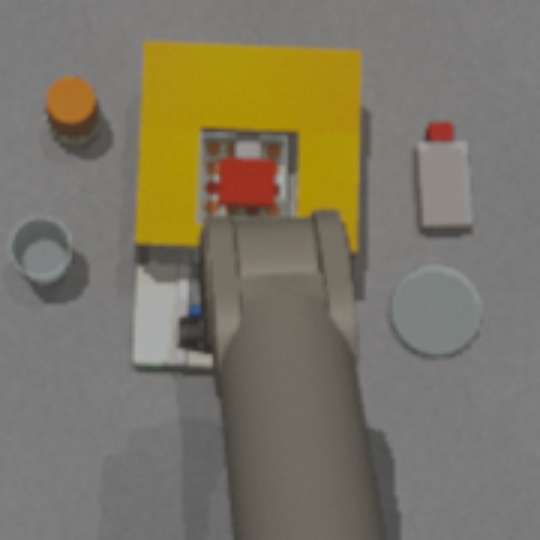

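View pics/s4.png

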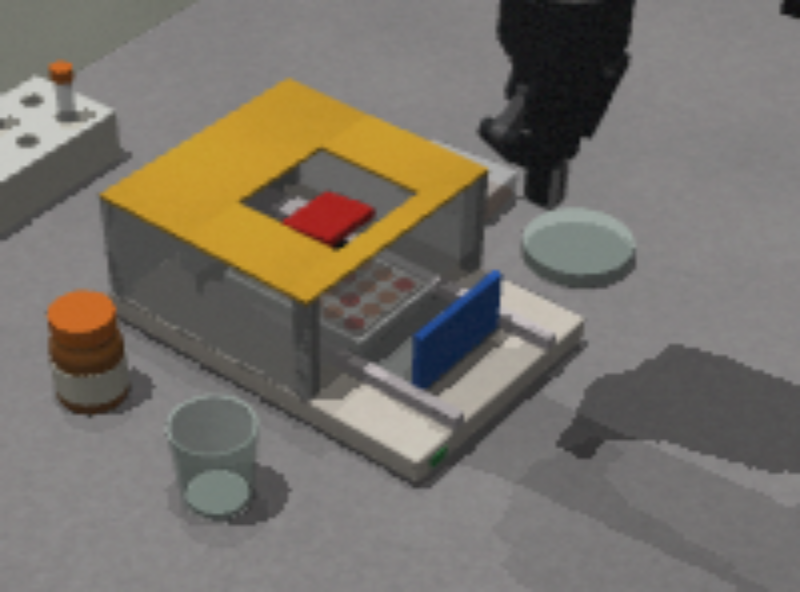

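Call:
play_rows([
  [-1,0.04,-0.001,0,0],
  [-1,0.08,-0.002,0,0],
  [-1,0.12,-0.004,0,0],
  [-1,0.16,-0.005,0,0],
  [-1,0.17,-0.005,0,0],
  [-1,0.17,-0.005,-0.03,0],
  [-1,0.17,-0.005,-0.05,0],
  [-1,0.17,-0.005,-0.05,0],
])

```text
clock: 7.9
tcp_pos: [0.6416, -0.0734, 0.1626]
orientation: [1.229, 1.201, -1.239]
contact_force: [-0.2, 0.5, 0.0]
grip_width: 0.0001
```

Run:
```python
from m import *
o=r.get_obs(); print(o["tcp_pos"],o["contact_force"],Ro.from_rotvec(o["orientation"]).as_matrix().round(3).tolist())
p=r.grab_frame("wrist"); cv2.imwrite("pics/w5.png",p["pixels"])
for l in ("window","lever_pad"):
  for d in r.pinpoint(p,l)[:1]: print(l,d["conf"],d["position"][0]*640,d["position"][1]*480)
p=r.grab_frame("side"); cv2.imwrite("pics/s5.png",cv2.resize(p["pixels"][150:310,220:420],None,fx=4,fy=3.7))
```

```text
[ 0.64156728 -0.07338256  0.16257781] [-0.19384916  0.46083464  0.03943696] [[-0.008, 0.999, -0.032], [0.001, -0.032, -0.999], [-1.0, -0.008, -0.0]]
window 0.87 315.00800000000004 265.2
lever_pad 0.98 313.216 257.184
```

View pics/w5.png

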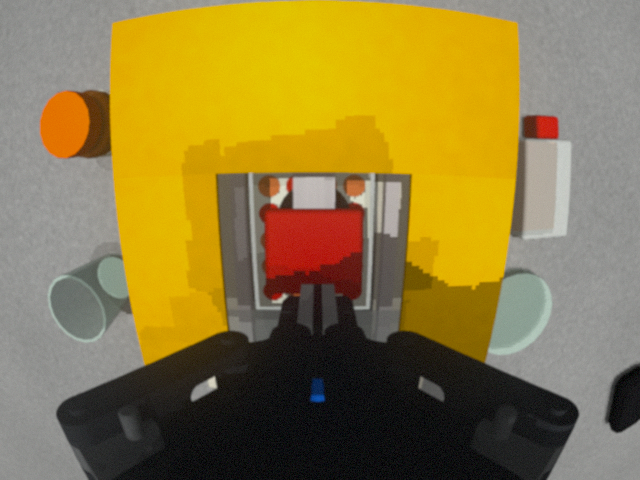

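View pics/s5.png

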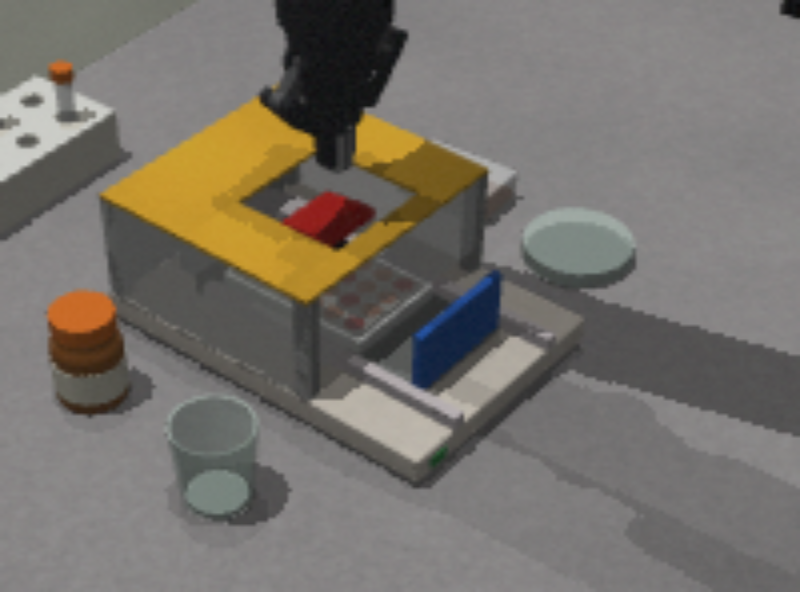

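Run:
```python
from m import *
o=r.get_obs(); print(o["tcp_pos"]); Rt=Ro.from_rotvec(o["orientation"]).as_matrix()
p=r.grab_frame("wrist"); f=240/np.tan(np.radians(p["vfov"])/2); T=np.array(p["tool_from_camera"])
def w(u,v,h):
    x,y=u-p["cx"],v-p["cy"]; rr=np.hypot(x,y); th=rr/f; d=np.array([x/rr*np.sin(th),y/rr*np.sin(th),np.cos(th)])
    c=Rt@T[:3,3]+o["tcp_pos"]; d=Rt@T[:3,:3]@d; return c+d*(h-c[2])/d[2]
for l,h in (("window",.13),("lever_pad",.113)):
  for d in r.pinpoint(p,l)[:1]: print(l,w(d["position"][0]*640,d["position"][1]*480,h).round(4))
for u,v in ((217,174),(411,174)): print("rear corners",w(u,v,.13).round(4))
for u,v in ((264,210),(362,210)): print("pad rear corners",w(u,v,.113).round(4))
for u,v in ((111,22),(518,22)): print("guard rear corners",w(u,v,.13).round(4))
```

```text
[ 0.64528138 -0.07345614  0.16835836]
window [ 0.648  -0.0712  0.13  ]
rear corners [ 0.6975 -0.0279  0.13  ]
rear corners [ 0.6944 -0.12    0.13  ]
pad rear corners [ 0.6759 -0.0471  0.113 ]
pad rear corners [ 0.6741 -0.0982  0.113 ]
guard rear corners [0.7835 0.028  0.13  ]
guard rear corners [ 0.7759 -0.1812  0.13  ]
```

Call:
play_rows([
  [-1,0.003,0,-0.01,0],
  [-1,0.003,0,-0.02,0],
  [-1,0.003,0,-0.03,0],
  [-1,0.003,0,-0.04,0],
  [-1,0.003,0,-0.045,0],
  [-1,0.003,0,-0.05,0],
  [-1,0.003,0,-0.05,0],
])

```text
clock: 8.95
tcp_pos: [0.6475, -0.0735, 0.1166]
orientation: [1.233, 1.194, -1.233]
contact_force: [0.6, -0.4, 0.2]
grip_width: 0.0001
```

Call:
play_rows([
  [-1,0,0,-0.003,0],
  [-1,0,0,-0.006,0],
  [-1,0,0,-0.009,0],
  [-1,0,0,-0.011,0],
  [-1,0,0,-0.013,0],
  [-1,0,0,-0.013,0],
])

```text
clock: 9.55
tcp_pos: [0.6477, -0.0735, 0.104]
orientation: [1.233, 1.194, -1.233]
contact_force: [-2.2, -0.2, 0.9]
grip_width: 0.0003
```

Call:
play_rows([
  [-1,0,0,-0.002,0],
  [-1,0,0,-0.004,0],
  [-1,0,0,-0.006,0],
])

```text
clock: 9.85
tcp_pos: [0.648, -0.0735, 0.0983]
orientation: [1.233, 1.193, -1.232]
contact_force: [-3.2, 0.5, 4.7]
grip_width: 0.0001
```

Run:
```python
from m import *
o=r.get_obs(); print(o["tcp_pos"],o["contact_force"])
p=r.grab_frame("wrist"); cv2.imwrite("pics/w6.png",p["pixels"])
p=r.grab_frame("side"); cv2.imwrite("pics/s6.png",cv2.resize(p["pixels"][150:310,220:420],None,fx=4,fy=3.7))
```

```text
[ 0.64799472 -0.07346726  0.09828756] [-3.23122532  0.49697396  4.68294388]
```

View pics/w6.png

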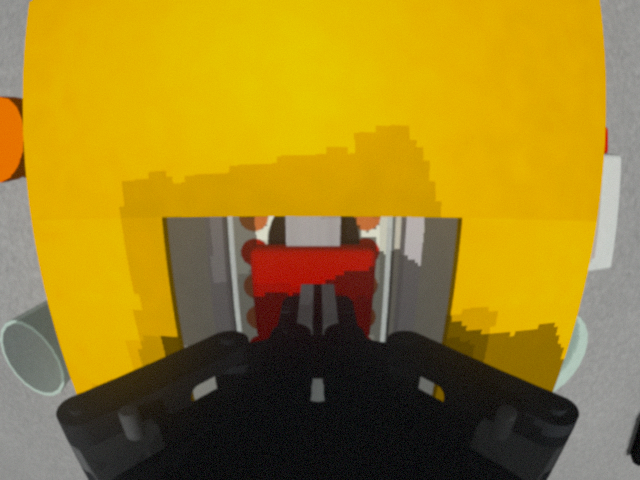

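View pics/s6.png

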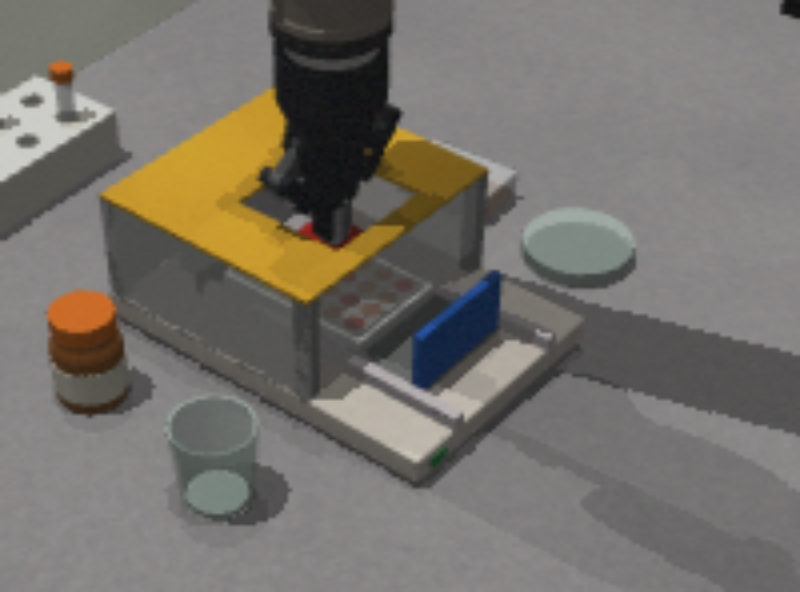

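Call:
play_rows([
  [-1,0,0,-0.002,0],
  [-1,0,0,-0.004,0],
  [-1,0,0,-0.004,0],
])

```text
clock: 10.25
tcp_pos: [0.6482, -0.0735, 0.0961]
orientation: [1.233, 1.193, -1.233]
contact_force: [-5.7, 0.6, 15.2]
grip_width: 0.0
```

Call:
play_rows([
  [-1,0,0,-0.002,0],
  [-1,0,0,-0.003,0],
  [-1,0,0,-0.003,0],
  [-1,0,0,-0.003,0],
])

```text
clock: 10.65
tcp_pos: [0.6483, -0.0735, 0.0956]
orientation: [1.233, 1.192, -1.232]
contact_force: [-13.2, 0.5, 34.2]
grip_width: -0.0002
```

Call:
play_rows([
  [-1,0,0,0.005,0],
  [-1,0,0,0.02,0],
  [-1,0,0,0.05,0],
  [-1,0,0,0.09,0],
  [-1,0,0,0.13,0],
  [-1,-0.04,0,0.15,0],
  [-1,-0.085,0,0.15,0],
  [-1,-0.125,0,0.15,0],
  [-1,-0.165,0,0.15,0],
  [-1,-0.165,0,0.15,0],
])

```text
clock: 11.65
tcp_pos: [0.4779, -0.0741, 0.241]
orientation: [1.231, 1.195, -1.237]
contact_force: [0.8, -0.3, -0.1]
grip_width: -0.0001
```

Call:
play_rows([
  [-1,-0.02,-0.04,0,0],
  [-1,-0.04,-0.08,0,0],
  [-1,-0.05,-0.12,0,0],
  [-1,-0.06,-0.16,0,0],
  [-1,-0.07,-0.2,0,0],
  [-1,-0.08,-0.24,0,0],
  [-1,-0.09,-0.28,0,0],
  [-1,-0.1,-0.31,0,0],
  [-1,-0.1,-0.31,0,0],
])

```text
clock: 12.55
tcp_pos: [0.3809, -0.3889, 0.2415]
orientation: [1.236, 1.188, -1.24]
contact_force: [0.3, -0.7, -0.2]
grip_width: -0.0006
```

Run:
```python
from m import *
o=r.get_obs(); print(o["tcp_pos"],o["contact_force"])
p=r.grab_frame("top"); print(fit(p)[1]); cv2.imwrite("pics/t7.png",cv2.resize(p["pixels"][150:330,270:450],None,fx=3,fy=3))
b=p["pixels"].astype(int)
for nm,mm,h in (("red",(b[...,2]>130)&(b[...,1]<60)&(b[...,0]<60),.09),("blue",(b[...,0]>120)&(b[...,2]<80),.09)):
    mm=mm.copy(); mm[:180]=0; mm[290:]=0; mm[:,:310]=0; mm[:,395:]=0
    n,_,st,ce=cv2.connectedComponentsWithStats(mm.astype(np.uint8)); k=1+st[1:,4].argmax()
    pts=np.argwhere(_==k)[:,::-1]
    w=np.array([onplane(p,u,v,h)[:2] for u,v in pts],np.float32)*1000
    D=np.array([ray2w(p,u,v,p["z_map"][v,u]) for u,v in pts])
    print(nm,st[k],cv2.minAreaRect(w),np.median(D,0))
    if nm=="red": 
        A=np.c_[D[:,0]-.648,np.ones(len(D))]; 
        k=np.abs(D[:,2]-np.median(D[:,2]))<.012; s=np.linalg.lstsq(A[k],D[k,2],rcond=None)[0]; print("slope,z at centre",s, np.arctan(s[0]))
p=r.grab_frame("side"); cv2.imwrite("pics/s7.png",cv2.resize(p["pixels"][150:310,220:420],None,fx=4,fy=3.7))
```

```text
[ 0.38091482 -0.38894412  0.24145738] [ 0.27902439 -0.70224859 -0.1791524 ]
[((678.2269897460938, -74.45083618164062), (198.98402404785156, 187.95469665527344), 87.98284149169922), ((648.8994750976562, -72.41412353515625), (97.65164947509766, 98.04338836669922), 89.52360534667969)]
red [342 205  19  16 268] ((647.5520629882812, -71.68521881103516), (42.92192840576172, 50.35991668701172), 0.42048999667167664) [ 0.64837528 -0.07423779  0.08757068]
slope,z at centre [0.08843199 0.08746618] 0.08820254755281377
blue [333 252  34   4  85] ((531.3885498046875, -67.17561340332031), (90.6725845336914, 7.086562633514404), 87.75932312011719) [ 0.53122882 -0.07141218  0.0893788 ]
```

View pics/t7.png

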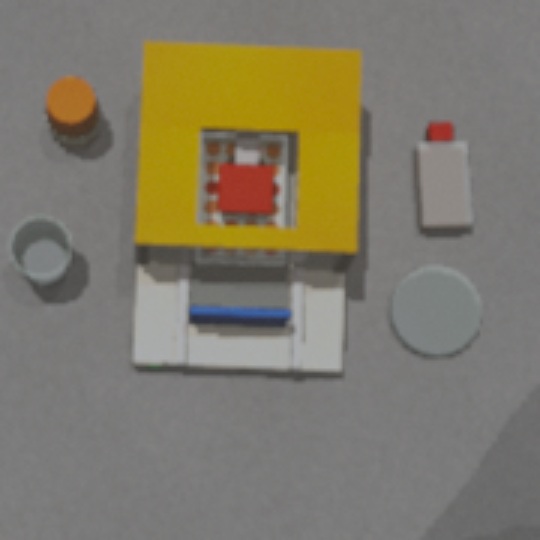

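View pics/s7.png

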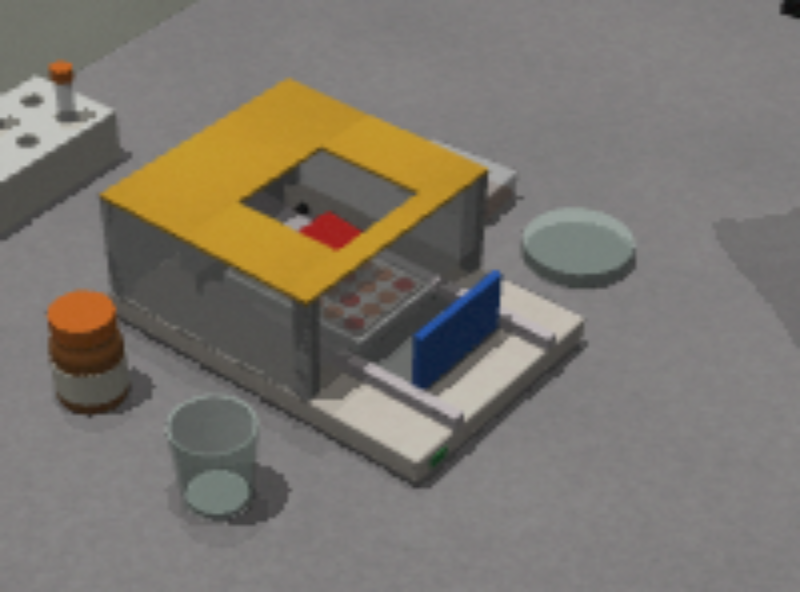

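```bash
python3 -c "
from bench import r
print(r.hand_in())"
```

```text
the job is handed in; nothing more can be done
None
```

I pushed the tray home with the closed fingertips, then pressed the red lever down through the guard's window. I drew the arm clear and handed the job in at about 12.6 s.

**Tray:** It moved about 48 mm. It then stopped dead while the push force rose to 22 N. The last top picture puts the push plate's centre at x 0.531 m, against about 0.532 m expected at home.

**Lever:** It met its stop, with the press force rising to 34 N for only 0.5 mm more travel. After I withdrew, the pad's middle measured 87.6 mm above the bench, against 88 mm when fully down. So it stayed down.

**Guard and other things:** The guard measured in the same place before and after. The forces showed no sign of a touch on the guard, but nothing measures that directly. In the last pictures the jar, beaker, dish and flask look unmoved. The marker, mouse and tip box were outside those cropped pictures, and the arm came nowhere near the marker or tip box. It passed well above the mouse.

**Checks that disagreed:**
- The slope of the red pad fitted from the depth picture was only 0.09 rad. I put that down to too few noisy pixels and relied on the pad's height and the stop force instead.
- The side camera's network put the push face about 14 mm further in, at low confidence, than the colour and depth measurements. I did not use that reading.

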